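# Seat the sample board on its rails and latch it

### The job

Push the white sample board with a fingertip along its rails, towards the red latch end, until you feel it drop into its locating notches, then push the red latch round over the board as far as it goes. Only push: do not lift the board or the jar that stands on it, keep the jar standing on the board, and leave the other things on the bench alone. Finish with the hand clear.

Things in the scene. Friction and masses are not known exactly. Their poses are not given: they have to be found in the camera images.
- rail_frame: Fixed grey frame, 196 mm (x) by 400 mm (y), side guides 43 mm high, end stops 45. Origin: centre of its underside, on the bench; z up. Rails run along its y: the board starts 80-140 mm on the -y side of its seat; push it to +y. Rail tops at 30 mm, notch floors 22 mm, notches 18 mm long. The rails go on 48 mm past the seat to a stop: a fast push can overrun the notches.
- seat (a point): The point of the rail frame, (0, 50, 22) mm in its axes, where the board's origin lies when the board has dropped into the notches.
- board: Loose white board, 150 (x) by 180 (y) by 10 mm, about 0.65 kg, axes as the frame's; 4 feet, 12 x 12 x 9 mm (front pair in lanes of their own, so all drop together, only at the seat). Origin: mid-board at the feet's soles; top 19 mm above. Origin is 30 mm over the bench riding, 22 dropped in, then with 3 mm play along y, 2 mm along x. Slides on friction, stays where left.
- board_well (a point): Centre of the floor (level with the board's top) of the finger well on the board, at (0, -52, 19) mm in board axes: a green rectangular frame with walls 14 mm high and 6 mm thick around an open space 70 mm (x) by 54 mm (y). A shut fingertip lowered into it can push the +y wall (or the -y wall to come back).
- latch (a joint): Angle (rad) of the red latch arm at the frame's +x side about point latch_pivot. 0: along the frame's +y, clear of the board; grows anticlockwise from above, turning to the frame's -x; at 1.5 (stop) it lies across the board's edge. Starts at -0.35 to 0.1; light friction (1 N at the peg), stays where left. Arm 43.5 to 49.5 mm over the bench: passes over the board only once that has dropped.
- latch_pivot (a point): Pivot of the latch arm, at (96, 100, 46.5) mm in rail frame axes.
- latch_peg (a point): Middle of the upright red peg near the end of the latch arm, 50 mm from the pivot; peg 12 mm in diameter, from 49.5 to 85.5 mm above the bench. Push it from the side.
- jar: Small capped jar, 38 mm in diameter, 52 mm high, 60 g, standing loose on the board near its -x edge; origin at the centre of its underside. Must stay standing on the board.
- amber_bottle: Bystander: capped amber bottle, 56 mm in diameter, 110 mm high, beyond the rail frame; origin under its centre.
- beaker: Bystander: clear beaker, 68 mm in diameter, 85 mm high, past the -y end of the frame; origin under its centre.
- screwdriver: Bystander: screwdriver lying beyond the frame, roughly along its y.
- white_cup: Bystander: white ceramic cup, 80 mm in diameter, 70 mm high.
- tip_box: Bystander: blue plastic box 120 x 85 x 55 mm.
- white_bottle: Bystander: white bottle with red cap, 60 mm in diameter, 150 mm high.
There are look-alikes about, which are no part of the job. There is more than one size of the board; the one meant has the size given above.

How it is judged:
By the outcome, as a careful person would: the job done as asked, in the order asked, and still so for the second after the job is handed in, with the robot touching nothing.
It also fails if it takes over 56 s, if anything falls off the work surface, if the arm or the gripper's body presses on something with over 40 N, if the wrist force passes 120 N, or if a joint passes its speed limit or range.

### The arm

A 7-joint arm with a two-finger parallel gripper is mounted at the origin on the work surface. World frame = base frame: x ahead of the robot, y to its left, z up, the work surface at z = 0. Lengths are in m, angles in rad, forces in N, time in s.
With the tool pointing down it reaches from about 0.425 to 0.875 m from the base axis. Payload 8.4 kg.
Tool frame: the origin (TCP) lies at the very end of the fingers, on their centre line; the grasp point (between the pads) lies 19 mm behind it; y points along the fingers, x is the direction in which the jaws open and shut, and the axes are right-handed (so a half turn about y gives the same grasp; the last joint's range is limited). The gripper opens to 87 mm and grips with 3 to 60 N. Pads are 19 mm wide; open, the fingers measure 117 mm over their backs; the gripper's body (75 mm by 190 mm) begins 51 mm behind the grasp point.
Start: joints at [1.248, 0.333, 0.04, 1.465, -0.013, 1.343, -0.059], TCP at [0.144, -0.634, 0.223] pointing down, gripper open.
Joint ranges: [-2.58, 2.58], [-0.38, 2.09], [-1.3, 1.39], [0.25, 2.4], [-1.5, 4.64], [0.08, 2.09], [-2.65, 2.65]. Speed limits (rad/s): [2.22, 2.22, 2.79, 2.79, 3.14, 3.14, 3.14].

### API

Orientations are given as a unit quaternion [x, y, z, w].
In Python, from workcell import manip gives the robot as it stands.
- The arm moves only by the tool apply_moves, never from a script. Its argument "moves" is a list that holds one entry, the list of rows, each a list of 5 numbers: the shift along the tool's x, y, z in cm, then the turn about the tool's y in rad, then the opening in per cent of the stroke, from 0 (shut) to 100 (fully open). In form: [[[tx, ty, tz, roll, hand], ...]]. A call has 1 to 8 rows; each row is the pose to reach, as a shift and turn from the pose commanded when the call began, along the tool's axes at that moment; what a row does not reach only later rows make up. A row lasts 1/10 s, in which the tool goes at most 50 mm and 8.59 degrees, less where a joint would pass 70% of its speed; a pose out of reach is approached as far as the arm can. A call with a gripper value outside its range is refused whole. The fingers move at their own pace and stop on an object; "grip_force" is the grip in N (left out, the last holds). Time passes only in rows, so rows that repeat a pose let the fingers close. It gives the time, the measured TCP pose, the force and the opening at its end, in the units of the state.
- manip.observe(): the state, without advancing time (a new reading comes with each control period).
- manip.get_image(name): name is "scene" or "top" or "wrist"; returns (picture, depth): 420x560x3 uint8, red, green, blue; 420x560 float32, m along the optical axis (not along the pixel's ray), 0 where there is no reading.
- manip.camera_params(name): a dict with "fx", "fy", "cx", "cy" (pixels), "R" (3x3) and "t" (3): a world point X has camera coordinates R X + t. Camera axes: x right, y down, z forward; pixel columns grow to the right and rows downward; lengths in m; the calibration is good to about 2 mm. The wrist camera is an equidistant fisheye: a pixel r from the principal point sees the ray r / f radians off the axis. A picture is of the moment at which its call begins: read the wrist's pose just before it. camera_params takes no time and is no camera call; for the wrist camera it gives the pose at the moment of the call.
- manip.job_done(): hands the job in, once; it reports no verdict.
The state is a dict: "t": time; "qpos": joint angles; "dq": joint speeds; "joint_efforts": joint torques, N m; "eef_pos": TCP position; "tool_rot": TCP orientation; "wrist_force": force on the tool from outside, world axes, zero at the start; "wrist_torque": the same for the moment, N m; "width": opening from 0.0 (shut) to 1.0 (fully open).
Only numpy, scipy, OpenCV 4.12 (cv2) and the standard library are available. Lean on these libraries where they do the work, as an engineer would, in place of code of your own. Each camera call takes 0.05 s, during which the arm holds its last target. There are 200 camera calls.

## Working session

There is one attempt and no reset: what is moved stays moved. The work goes in short steps, Python scripts to look and compute and a tool call to move; the robot and the scene stay as the last step left them, time stands still between calls to the robot, and variables do not carry over. Pictures are saved under pics/ and viewed, about 8 in all and at most 12, crops included, and the job is handed in when it is done.

Besides the shell and the picture viewer there is one more tool, called after "Call:" as name(argument=value, ...), one argument or row to a line, values as JSON. apply_moves: Moves the arm, as the interface text tells. Its arguments: {"type":"object","properties":{"moves":{"type":"array"},"grip_force":{"type":"number"}},"required":["moves"]}

```bash
ls; mkdir -p pics; cat > h.py <<'E'
import numpy as np, cv2
from workcell import manip
def grab(n):
    c=manip.camera_params(n); im,d=manip.get_image(n); return c,im,d
def cloud(c,d):
    v,u=np.indices(d.shape); P=np.stack([(u-c['cx'])/c['fx']*d,(v-c['cy'])/c['fy']*d,d],-1)
    return (P-np.array(c['t']))@np.array(c['R'])
def save(n,im): cv2.imwrite('pics/'+n,im[...,::-1])
E
python3 - <<'E'
from h import *
np.set_printoptions(precision=3,suppress=True)
for n in ('top','scene'):
    c,im,d=grab(n); save(n+'0.png',im); np.savez(n+'0',im=im,d=d,P=cloud(c,d)); print(n,c)
s=manip.observe(); print(s)
E
```

```text
pics
top {'fx': 482.4583557245906, 'fy': 482.4583557245906, 'cx': 282.33961007299365, 'cy': 211.49954332200204, 'R': array([[ 0.016, -1.   ,  0.003],
       [-0.995, -0.016, -0.098],
       [ 0.098, -0.001, -0.995]]), 't': array([0.008, 0.531, 1.454])}
scene {'fx': 414.32509137951354, 'fy': 414.32509137951354, 'cx': 276.9250339689545, 'cy': 208.2208719902327, 'R': array([[-0.829,  0.559,  0.013],
       [ 0.424,  0.643, -0.638],
       [-0.365, -0.524, -0.77 ]]), 't': array([ 0.408, -0.181,  1.271])}
{'t': 0.1, 'qpos': array([ 1.248,  0.334,  0.04 ,  1.466, -0.013,  1.343, -0.058]), 'dq': array([ 0.002, -0.002, -0.001, -0.002, -0.   , -0.001, -0.   ]), 'joint_efforts': array([  0.005, -65.781,   1.34 , -40.471,  -0.06 ,   0.041,   0.   ]), 'eef_pos': array([ 0.144, -0.633,  0.222]), 'tool_rot': array([-0.552,  0.441, -0.441,  0.553]), 'wrist_force': array([-0.166,  0.04 ,  0.009]), 'wrist_torque': array([-0.044, -0.023,  0.003]), 'width': 0.9983736635000895}
```

View pics/top0.png

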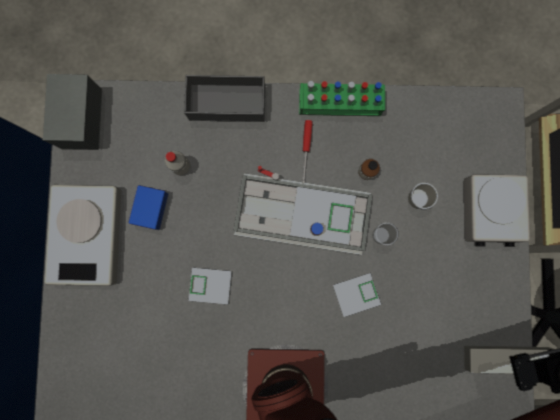

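View pics/scene0.png

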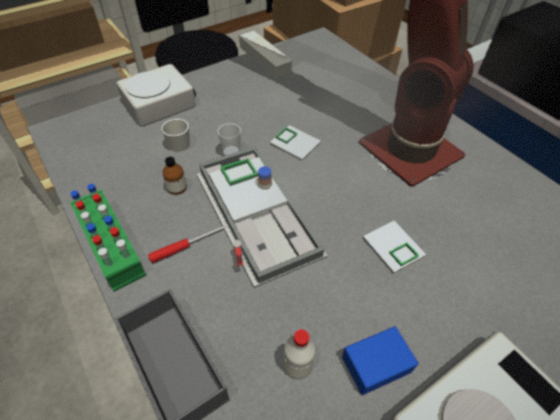

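The top view shows the frame at about (303,213) px. The latch is red at (268,173), the green well at (341,218), the jar at (317,229), and two look-alike boards lie at the front. Frame +y points left in the image, which is world +y. Next I measure positions.

```bash
python3 - <<'E'
from h import *
np.set_printoptions(precision=4,suppress=True)
for n in ('top','scene'):
    f=np.load(n+'0.npz'); im,P=f['im'],f['P']; hsv=cv2.cvtColor(im,cv2.COLOR_RGB2HSV).astype(int)
    X=P[...,0];Y=P[...,1];Z=P[...,2]; reg=(X>.4)&(X<.7)&(Y>-.28)&(Y<.17)&(f['d']>0)
    H,S,V=hsv[...,0],hsv[...,1],hsv[...,2]
    g=reg&(H>40)&(H<85)&(S>90)&(Z>.03); r=cv2.minAreaRect(P[g][:,:2].astype(np.float32)*1000); print(n,'green',r,np.percentile(P[g][:,2],[5,50,95]))
    b=reg&(H>100)&(H<130)&(S>100)&(Z>.05); print('jar',b.sum(),np.median(P[b],0),P[b].min(0),P[b].max(0))
    rd=reg&((H<8)|(H>172))&(S>120)&(Z>.03)&(Y>0); print('red',rd.sum(),P[rd][:60])
    fr=reg&(Z>.036)&(Z<.047)&(S<70)
    k,l,st,ce=cv2.connectedComponentsWithStats(fr.astype(np.uint8)); print(st[1:][st[1:,4]>30])
    r=cv2.minAreaRect(P[fr][:,:2].astype(np.float32)*1000); print('frame',r)
    wh=reg&(V>150)&(S<40)&(Z>.04)&(Z<.055); print('white',wh.sum(),np.median(P[wh],0),cv2.minAreaRect(P[wh][:,:2].astype(np.float32)*1000))
f=np.load('top0.npz');s=cv2.resize(f['im'][155:265,220:400],None,fx=4.4,fy=4.4,interpolation=cv2.INTER_CUBIC);save('topc.png',s)
E
```

```text
top green ((512.1856079101562, -155.8970947265625), (62.706336975097656, 78.3488540649414), 82.4696044921875) [0.0587 0.0641 0.0685]
jar 102 [ 0.4769 -0.084   0.1021] [ 0.4623 -0.099   0.0915] [ 0.4918 -0.0674  0.1081]
red 63 [[0.6586 0.0883 0.091 ]
 [0.6589 0.0855 0.0894]
 [0.6566 0.0915 0.0853]
 [0.656  0.0884 0.0887]
 [0.6563 0.0855 0.0875]
 [0.6572 0.0827 0.0832]
 [0.6535 0.0884 0.0862]
 [0.6538 0.0855 0.0849]
 [0.653  0.0824 0.0895]
 [0.6508 0.0885 0.0846]
 [0.6515 0.0857 0.0808]
 [0.6514 0.0827 0.0817]
 [0.6565 0.0808 0.0548]
 [0.6578 0.0781 0.0483]
 [0.6545 0.0932 0.048 ]
 [0.6511 0.0893 0.0666]
 [0.6495 0.0859 0.0753]
 [0.6505 0.0831 0.0706]
 [0.6546 0.081  0.0487]
 [0.6543 0.0779 0.0506]
 [0.6536 0.0747 0.0543]
 [0.6548 0.0719 0.0484]
 [0.6537 0.0686 0.0547]
 [0.6497 0.0866 0.0576]
 [0.6509 0.0839 0.0515]
 [0.6511 0.0809 0.0506]
 [0.6521 0.078  0.0458]
 [0.6509 0.0747 0.0526]
 [0.6514 0.0718 0.05  ]
 [0.6525 0.069  0.044 ]
 [0.6511 0.0656 0.0525]
 [0.6513 0.0626 0.0514]
 [0.6512 0.0596 0.0524]
 [0.646  0.0834 0.0617]
 [0.6486 0.0809 0.0478]
 [0.6478 0.0777 0.0525]
 [0.649  0
[... 2224 characters left out ...]
8 0.0852]
 [0.6554 0.0931 0.0819]
 [0.6599 0.0918 0.0802]
 [0.6583 0.0935 0.0809]
 [0.6608 0.0932 0.0787]
 [0.6583 0.0924 0.0714]
 [0.6569 0.0947 0.0733]
 [0.6609 0.0922 0.0693]
 [0.659  0.0934 0.0691]
 [0.6567 0.0938 0.0677]
 [0.6614 0.0927 0.0662]
 [0.6596 0.094  0.0664]
 [0.6565 0.0928 0.0622]
 [0.6619 0.0933 0.0632]
 [0.6599 0.0942 0.0627]
 [0.6571 0.0934 0.0592]]
[[ 222  144   18    7   52]
 [ 199  147  125  132 1695]
 [ 164  176   21   12   62]]
frame ((535.4755859375, -50.58528137207031), (271.91143798828125, 445.95196533203125), 6.721645832061768)
white 2359 [ 0.5335 -0.0807  0.0488] ((529.9737548828125, -61.74603271484375), (420.96722412109375, 173.7818603515625), 75.23161315917969)
```

View pics/topc.png

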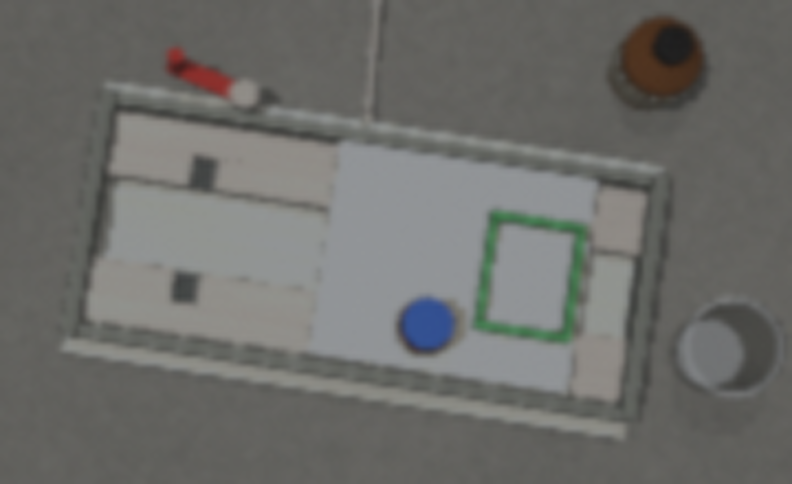

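```bash
cat >> h.py <<'E'
from scipy.spatial.transform import Rotation as Ro
def ray(c,u,v,z):
    R=np.array(c['R']);o=-R.T@np.array(c['t']);w=R.T@np.array([(u-c['cx'])/c['fx'],(v-c['cy'])/c['fy'],1]);return (o+w*(z-o[2])/w[2])[:2]
E
python3 - <<'E'
from h import *
np.set_printoptions(precision=4,suppress=True)
c=manip.camera_params('top')
pt=lambda u,v,z: ray(c,220+(u+.5)/4.4-.5,155+(v+.5)/4.4-.5,z)
C={k:pt(*a) for k,a in dict(lt=(108,86,.043),rt=(664,168,.043),rb=(626,434,.043),lb=(64,345,.043),piv=(244,93,.05),peg=(176,56,.0855),n1=(203,172,.03),n2=(184,287,.03),bl1=(338,143,.049),bl2=(313,352,.049),br2=(572,388,.049),br1=(598,180,.049),jar=(427,324,.1),well=(531,277,.06)).items()}
for k,v in C.items(): print(k,v)
for a,b in (('rt','lt'),('rb','lb'),('br1','bl1'),('br2','bl2')):
    d=C[b]-C[a]; print(a,b,np.linalg.norm(d),np.degrees(np.arctan2(d[0],d[1])))
d=C['lt']-C['lb'];print('w',np.linalg.norm(d)); 
yaw=np.radians(-7.3); ex=np.array([np.cos(yaw),np.sin(yaw)]);ey=np.array([-ex[1],ex[0]])
cen=np.mean([C[k] for k in('lt','rt','rb','lb')],0);print('cen',cen)
for k,v in C.items(): print(k,'in frame',(v-cen)@ex,(v-cen)@ey)
s=manip.observe();print('tool axes cols\n',Ro.from_quat(s['tool_rot']).as_matrix())
E
```

```text
lt [0.6418 0.1355]
rt [ 0.5908 -0.2505]
rb [ 0.4069 -0.2242]
lb [0.4615 0.1614]
piv [0.6373 0.0409]
peg [0.6556 0.0867]
n1 [0.5845 0.0688]
n2 [0.5038 0.0804]
bl1 [ 0.6036 -0.0245]
bl2 [ 0.4592 -0.0094]
br2 [ 0.4375 -0.1864]
br1 [ 0.5809 -0.2039]
jar [ 0.4763 -0.0833]
well [ 0.5121 -0.1567]
rt lt 0.38937904589823646 7.532096235044947
rb lb 0.3894215328747082 8.058293678613406
br1 bl1 0.18085072008480021 7.231553203122422
br2 bl2 0.17833651308211082 6.982778709146823
w 0.18216373675681216
cen [ 0.5253 -0.0445]
lt in frame 0.092754265225834 0.19331681890938573
rt in frame 0.09117695596910748 -0.19605903226802046
rb in frame -0.0945424781147148 -0.1933226074473088
lb in frame -0.08938874308022664 0.19606482080594356
piv in frame 0.10024768833816311 0.09891955696372783
peg in frame 0.11262715950728547 0.14667416564727204
n1 in frame 0.04434307022189385 0.11990563942622491
n2 in frame -0.03716222236751988 0.12117156027861904
bl1 in frame 0.07518437889368577 0.029754084977618347
bl2 in frame -0.07000246857667582 0.026440559572360745
br2 in frame -0.06901510353259267 -0.15189322020184692
br1 in frame 0.07540042708543215 -0.15109650605920855
jar in frame -0.04362118609637648 -0.04474978267469141
well in frame 0.0011829319788906445 -0.113009747413022
tool axes cols
 [[ 0.2219 -0.0004  0.9751]
 [-0.9751  0.0014  0.2219]
 [-0.0014 -1.     -0.0001]]
```

Call:
apply_moves(
  moves=[
    [[-2, 0, 2.4, -0.06, 0], [-5, 0, 6, -0.16, 0], [-8, 0, 9.7, -0.26, 0], [-11, 0, 13.4, -0.36, 0], [-14, 0, 17, -0.46, 0], [-17, 0, 20.6, -0.56, 0], [-20, 0, 24.3, -0.66, 0], [-23, 0, 28, -0.76, 0]],
  ],
  grip_force=40,
)

```text
t: 0.9
eef_pos: [0.3669, -0.3456, 0.2224]
tool_rot: [0.677, -0.203, 0.203, -0.677]
wrist_force: [0.2, 0.3, 0.7]
width: 0.357
```

```bash
cat >> h.py <<'E'
np.set_printoptions(precision=4,suppress=True)
CEN=np.array([.526,-.0445]);YAW=np.radians(-7.4);EX=np.array([np.cos(YAW),np.sin(YAW)]);EY=np.array([-EX[1],EX[0]])
def go(xy,z,yaw=YAW):
    s=manip.observe();R=Ro.from_quat(s['tool_rot']).as_matrix();d=np.r_[xy,z]-s['eef_pos']
    a=np.arctan2(R[1,0],R[0,0]);print('t',s['t'],'tcp',s['eef_pos'],'shift cm',R.T@d*100,'roll',-(yaw-a),'down',R[2,1],'F',s['wrist_force'],'w',s['width'])
    e=s['eef_pos'][:2]-CEN;print('frame xy',e@EX,e@EY)
E
python3 -c "
from h import *
go([.5128,-.1555],.12)"
```

```text
t 0.9 tcp [ 0.3669 -0.3456  0.2224] shift cm [ 1.714  10.2401 23.9047] roll -0.4539488787075298 down -0.999999973175459 F [0.1536 0.3207 0.6723] w 0.3565640642687124
frame xy -0.11900355037752457 -0.31908575345422513
```

Call:
apply_moves(
  moves=[
    [[0.3, 0, 4, -0.08, 0], [0.6, 0, 8, -0.17, 0], [0.9, 1, 12.5, -0.26, 0], [1.2, 3, 17, -0.35, 0], [1.5, 6, 21, -0.42, 0], [1.7, 8.5, 23.3, -0.45, 0], [1.7, 10, 23.9, -0.45, 0], [1.7, 10, 23.9, -0.45, 0]],
  ],
)

```text
t: 1.7
eef_pos: [0.5114, -0.1569, 0.1203]
tool_rot: [-0.705, 0.05, -0.047, 0.706]
wrist_force: [-1.1, 0.7, 0.0]
width: 0.003
```

```bash
python3 -c "
from h import *
go([.5128,-.1555],.053)
c,im,d=grab('wrist');save('w1.png',im);go([.5128,-.1555],.053)"
```

```text
t 1.7 tcp [ 0.5114 -0.1569  0.1203] shift cm [0.1476 6.728  0.1467] roll -0.006908159040694001 down -0.9999905424870912 F [-1.0967  0.7348  0.0335] w 0.0032269838356238714
frame xy 2.4851609506739337e-06 -0.11331033982395394
t 1.75 tcp [ 0.5118 -0.1583  0.1219] shift cm [0.0755 6.887  0.2855] roll -0.008594802440932275 down -0.9999975151855968 F [ 0.1249 -0.9252  0.58  ] w 0.006609538325932104
frame xy 0.0005792150194335968 -0.11464202393370342
```

View pics/w1.png

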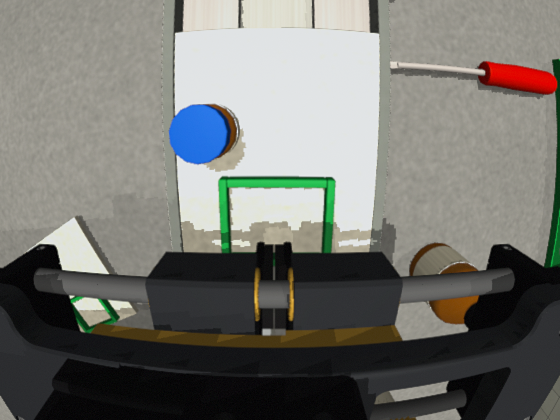

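The shut finger is centred over the well in x: the walls are at columns 219–334 px and the finger at 276. The jar, at (200,134), is clear. I lower it now.

Call:
apply_moves(
  moves=[
    [[0, 2, 0.1, 0, 0], [0, 4, 0.1, 0, 0], [0, 5.5, 0.2, 0, 0], [0, 6.2, 0.2, 0, 0], [0, 6.6, 0.2, 0, 0], [0, 6.6, 0.2, 0, 0]],
  ],
)

```text
t: 2.35
eef_pos: [0.5131, -0.1562, 0.0568]
tool_rot: [0.705, -0.049, 0.049, -0.705]
wrist_force: [-0.2, 0.2, 0.5]
width: 0.006
```

```bash
python3 -c "
from h import *
go([.5128,-.1555],.052)"
```

```text
t 2.35 tcp [ 0.5131 -0.1562  0.0568] shift cm [-0.0353  0.4796  0.0653] roll -0.008464027292028775 down -0.9999999866375818 F [-0.2387  0.1794  0.5171] w 0.005520288424443612
frame xy 0.001553310916759763 -0.11243103376046501
```

Call:
apply_moves(
  moves=[
    [[0, 0.2, 0.3, 0, 0], [0, 0.4, 0.7, -0.008, 0], [0, 0.4, 1.1, -0.008, 0], [0, 0.4, 1.4, -0.008, 0], [0, 0.4, 1.6, -0.008, 0], [0, 0.4, 1.8, -0.008, 0], [0, 0.4, 2.0, -0.008, 0], [0, 0.4, 2.3, -0.008, 0]],
  ],
)

```text
t: 3.15
eef_pos: [0.5162, -0.1338, 0.0527]
tool_rot: [0.706, -0.046, 0.046, -0.705]
wrist_force: [-0.8, -5.2, 1.5]
width: 0.005
```

```bash
python3 -c "
from h import *
go(CEN+EY*.0155,.0525)"
```

```text
t 3.15 tcp [ 0.5162 -0.1338  0.0527] shift cm [-0.1857  0.0145 10.533 ] roll -0.0008542000123765436 down -0.9999996401972345 F [-0.8389 -5.2349  1.4996] w 0.005204209131515121
frame xy 0.0017672152872407103 -0.08983119260220888
```

Call:
apply_moves(
  moves=[
    [[0, 0, 0.4, 0, 0], [0, 0, 0.9, 0, 0], [0, 0, 1.4, 0, 0], [0, 0, 1.9, 0, 0], [0, 0, 2.4, 0, 0], [0, 0, 2.9, 0, 0], [0, 0, 3.4, 0, 0], [0, 0, 3.9, 0, 0]],
  ],
)

```text
t: 3.95
eef_pos: [0.5213, -0.0943, 0.0527]
tool_rot: [0.706, -0.046, 0.046, -0.705]
wrist_force: [-1.2, -4.7, 2.6]
width: 0.006
```

Call:
apply_moves(
  moves=[
    [[0, 0, 0.5, 0, 0], [0, 0, 1.0, 0, 0], [0, 0, 1.5, 0, 0], [0, 0, 2.0, 0, 0], [0, 0, 2.5, 0, 0], [0, 0, 3.0, 0, 0], [0, 0, 3.4, 0, 0], [0, 0, 3.7, 0, 0]],
  ],
)

```text
t: 4.75
eef_pos: [0.526, -0.0575, 0.0527]
tool_rot: [0.706, -0.046, 0.046, -0.706]
wrist_force: [-1.1, -5.1, 3.4]
width: 0.006
```

```bash
python3 -c "
from h import *
go(CEN+EY*.0155,.0525)
c,im,d=grab('top');save('t2.png',cv2.resize(im[155:265,220:400],None,fx=4.4,fy=4.4,interpolation=cv2.INTER_CUBIC))
go(CEN+EY*.0155,.0525)"
```

```text
t 4.75 tcp [ 0.526  -0.0575  0.0527] shift cm [-0.164   0.0197  2.8395] roll 0.00018992765763031771 down -0.9999999280312944 F [-1.0577 -5.0897  3.365 ] w 0.006409315168095212
frame xy 0.0016456161093010685 -0.012894494702574939
t 4.8 tcp [ 0.526  -0.0569  0.0527] shift cm [-0.1586  0.019   2.7832] roll 0.0006423351745221406 down -0.9999999994110884 F [-0.2397 -4.1855  1.5906] w 0.005025295821482943
frame xy 0.0016034945463402432 -0.012331250481503403
```

View pics/t2.png

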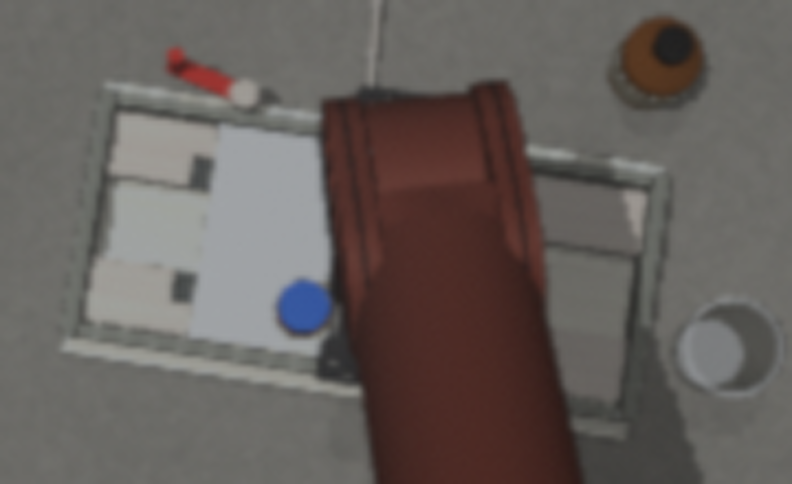

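The jar is standing. The front edge has moved from about column 325 to 203 px, roughly 85 mm, so about 26 mm remains. From here I push slowly.

Call:
apply_moves(
  moves=[
    [[0, 0, 0.3, 0, 0], [0, 0, 0.6, 0, 0], [0, 0, 0.9, 0, 0], [0, 0, 1.2, 0, 0], [0, 0, 1.4, 0, 0], [0, 0, 1.6, 0, 0], [0, 0, 1.8, 0, 0], [0, 0, 2.0, 0, 0]],
  ],
)

```text
t: 5.6
eef_pos: [0.5285, -0.0382, 0.0527]
tool_rot: [0.706, -0.046, 0.046, -0.705]
wrist_force: [-1.2, -5.4, 2.5]
width: 0.007
```

Call:
apply_moves(
  moves=[
    [[0, 0, 0.15, 0, 0], [0, 0, 0.3, 0, 0]],
  ],
)

```text
t: 5.8
eef_pos: [0.5288, -0.0351, 0.0526]
tool_rot: [0.706, -0.046, 0.046, -0.705]
wrist_force: [0.3, -5.1, 2.2]
width: 0.004
```

Call:
apply_moves(
  moves=[
    [[0, 0, 0.15, 0, 0], [0, 0, 0.3, 0, 0]],
  ],
)

```text
t: 6.0
eef_pos: [0.5291, -0.0316, 0.0525]
tool_rot: [-0.706, 0.046, -0.045, 0.706]
wrist_force: [-0.9, -4.8, 1.5]
width: 0.006
```

Call:
apply_moves(
  moves=[
    [[0, 0, 0.15, 0, 0], [0, 0, 0.3, 0, 0]],
  ],
)

```text
t: 6.2
eef_pos: [0.5295, -0.0289, 0.0525]
tool_rot: [0.706, -0.046, 0.046, -0.706]
wrist_force: [-0.6, -4.2, 1.5]
width: 0.002
```

Call:
apply_moves(
  moves=[
    [[0, 0, 0.15, 0, 0]],
  ],
)

```text
t: 6.3
eef_pos: [0.5297, -0.0279, 0.0525]
tool_rot: [0.706, -0.046, 0.046, -0.705]
wrist_force: [-0.6, -9.4, 1.3]
width: 0.008
```

Call:
apply_moves(
  moves=[
    [[0, 0, 0.15, 0, 0]],
  ],
)

```text
t: 6.4
eef_pos: [0.5299, -0.0275, 0.0525]
tool_rot: [0.706, -0.046, 0.046, -0.705]
wrist_force: [-1.0, -11.4, 2.7]
width: 0.007
```

The force doubled and the finger stalled, so the board has probably dropped. I back off slightly and check its height.

Call:
apply_moves(
  moves=[
    [[0, 0, -0.6, 0, 0], [0, 0, -1.2, 0, 0], [0, 0, -1.2, 0, 0]],
  ],
)

```text
t: 6.7
eef_pos: [0.5284, -0.0381, 0.0525]
tool_rot: [-0.705, 0.046, -0.046, 0.706]
wrist_force: [-0.9, 0.3, 0.4]
width: 0.004
```

```bash
python3 -c "
from h import *
go(CEN,.13)
for n in('top','scene'):
    c,im,d=grab(n);P=cloud(c,d);e=P[...,:2]-CEN;fx,fy=e@EX,e@EY;S=cv2.cvtColor(im,cv2.COLOR_RGB2HSV)[...,1]
    m=(d>0)&(fx>-.05)&(fx<.05)&(fy>.09)&(fy<.125)&(S<60);print(n,m.sum(),np.median(P[m][:,2]))
    m=(d>0)&(fx>-.08)&(fx<.08)&(fy>.155)&(fy<.19)&(S<60);print('beyond',n,m.sum(),np.median(P[m][:,2]))
    f=np.load(n+'0.npz');e=f['P'][...,:2]-CEN;a,b=e@EX,e@EY;m=(abs(a)<.05)&(b>-.04)&(b<.02);print('before',np.median(f['P'][m][:,2]))
c,im,d=grab('wrist');save('w2.png',im)
"
```

```text
t 6.7 tcp [ 0.5284 -0.0381  0.0525] shift cm [-0.1579 -7.7547 -0.6634] roll -0.0004785764592473707 down -0.9999998388266425 F [-0.9189  0.3385  0.4096] w 0.0038501526472377646
frame xy 0.001566463131651985 0.006674066005423272
top 377 0.041864814359198435
beyond top 625 0.029135284811066822
before 0.049940164712752734
scene 481 0.04077983121059086
beyond scene 587 0.029580497217302614
before 0.04901791783857526
```

View pics/w2.png

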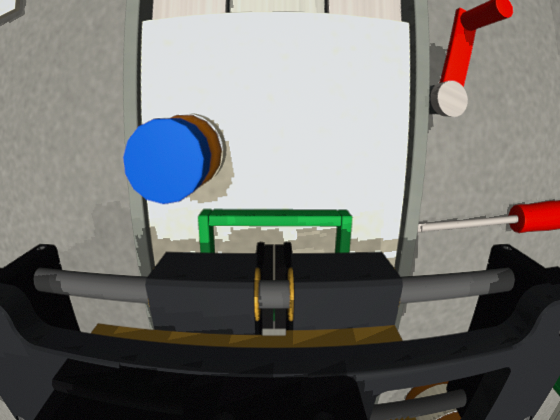

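The board is in its notches: its top dropped from 49.5 to about 41.3 mm in both views. The jar stands at (165,160) px and the latch peg is at (490,10). Next I lift out and go round to the +x side of the peg.

Call:
apply_moves(
  moves=[
    [[0, -2, 0, 0, 0], [0, -5, 0, 0, 0], [2, -7, 2, 0, 0], [5, -7, 5, 0, 0], [8.5, -7, 8.5, 0, 0], [12, -7, 12, 0, 0], [14.3, -7, 14.4, 0, 0], [14.3, -7, 14.4, 0, 0]],
  ],
)

```text
t: 7.65
eef_pos: [0.6904, 0.0922, 0.1216]
tool_rot: [-0.704, 0.044, -0.044, 0.707]
wrist_force: [-0.9, 0.5, -0.1]
width: 0.0
```

```bash
python3 -c "
from h import *
go(CEN+EX*.145+EY*.151,.06)
c,im,d=grab('wrist');save('w3.png',im);go(CEN+EX*.145+EY*.151,.06)"
```

```text
t 7.65 tcp [0.6904 0.0922 0.1216] shift cm [-0.0438  6.1568 -0.5928] roll 0.004880963383845582 down -0.9999923372391237 F [-0.9255  0.515  -0.0758] w 0.00043239142948634505
frame xy 0.14545385735389435 0.1566931845952957
t 7.7 tcp [0.6892 0.0898 0.1216] shift cm [ 0.0501  6.1581 -0.3336] roll 0.003420398453160195 down -0.9999970055002166 F [ 0.0796 -0.2498 -0.2649] w 0.00484515044388455
frame xy 0.14457261006715794 0.154209533706227
```

View pics/w3.png

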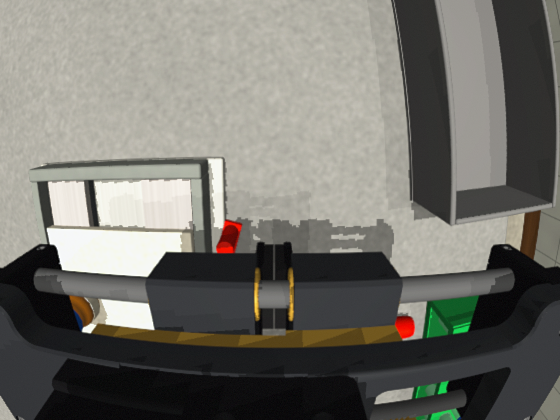

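The peg at (230,237) px is left of the finger, and the space below the finger is free. I descend and push towards -x.

Call:
apply_moves(
  moves=[
    [[0, 2, 0, 0, 0], [0, 4.5, 0, 0, 0], [0, 5.8, 0, 0, 0], [0, 6.1, 0, 0, 0], [0, 6.1, 0, 0, 0]],
  ],
)

```text
t: 8.2
eef_pos: [0.6887, 0.0862, 0.0618]
tool_rot: [0.706, -0.046, 0.046, -0.706]
wrist_force: [0.0, 0.1, 0.0]
width: 0.004
```

```bash
python3 -c "
from h import *
go(CEN+EX*.145+EY*.151,.06)
w=lambda t:(np.array([96-50*np.sin(t),100+50*np.cos(t)])+([21,7] if t<.1 else [15+6*np.cos(t),9.5+6*np.sin(t)] if t<.8 else [18-12*(t-.8)/.7,9.5+6*np.sin(t)]))
for t in np.arange(-.3,1.61,.1): print(round(t,1),w(t)/10-[14.5,15.2])
"
```

```text
t 8.2 tcp [0.6887 0.0862 0.0618] shift cm [0.0522 0.1779 0.0437] roll -0.0002590685373709267 down -0.9999999514024193 F [0.0061 0.114  0.0293] w 0.003965964291592412
frame xy 0.1444786612635699 0.15056339014786
-0.3 [-1.3224  0.2767]
-0.2 [-1.8067  0.4003]
-0.1 [-2.3008  0.475 ]
0.0 [-2.8  0.5]
0.1 [-3.3022  0.7849]
0.2 [-3.8053  0.7695]
0.3 [-4.3044  0.704 ]
0.4 [-4.7945  0.589 ]
0.5 [-5.2706  0.4256]
0.6 [-5.728   0.2155]
0.7 [-6.1622 -0.0393]
0.8 [-6.6868 -0.3361]
0.9 [-7.1881 -0.672 ]
1.0 [-7.6502 -1.0436]
1.1 [-8.0703 -1.4473]
1.2 [-8.4459 -1.879 ]
1.3 [-8.7749 -2.3344]
1.4 [-9.0558 -2.8089]
1.5 [-9.2875 -3.2978]
1.6 [-9.4693 -3.7963]
```

Call:
apply_moves(
  moves=[
    [[-0.8, 0, 0.3, 0, 0], [-1.4, 0, 0.5, 0, 0], [-1.8, 0, 0.6, 0, 0], [-2.3, 0, 0.7, 0, 0], [-2.8, 0, 0.8, 0, 0], [-3.3, 0, 0.9, 0, 0], [-3.8, 0, 0.9, 0, 0], [-4.3, 0, 0.85, 0, 0]],
  ],
)

```text
t: 9.0
eef_pos: [0.6469, 0.1007, 0.0616]
tool_rot: [-0.706, 0.046, -0.046, 0.706]
wrist_force: [1.2, 1.0, 2.4]
width: 0.003
```

Call:
apply_moves(
  moves=[
    [[-0.5, 0, -0.1, 0, 0], [-1.0, 0, -0.3, 0, 0], [-1.4, 0, -0.5, 0, 0], [-1.9, 0, -0.75, 0, 0], [-2.4, 0, -1.05, 0, 0]],
  ],
)

```text
t: 9.5
eef_pos: [0.6217, 0.0928, 0.0614]
tool_rot: [0.706, -0.046, 0.046, -0.706]
wrist_force: [1.7, -0.5, 0.9]
width: 0.005
```

```bash
python3 -c "
from h import *
go(CEN+EX*.0783+EY*.1486,.06)
for n in('top','scene'):
    c,im,d=grab(n);P=cloud(c,d);q=cv2.cvtColor(im,cv2.COLOR_RGB2HSV).astype(int);e=P[...,:2]-CEN;x,y=e@EX,e@EY
    m=(d>0)&((q[...,0]<8)|(q[...,0]>172))&(q[...,1]>120)&(P[...,2]>.055)&(P[...,2]<.095)&(abs(x)<.16)&(y>.08)&(y<.17);print(n,m.sum(),np.median(x[m]),np.median(y[m]))
c,im,d=grab('wrist');save('w4.png',im)"
```

```text
t 9.5 tcp [0.6217 0.0928 0.0614] shift cm [0.1095 0.1441 0.0087] roll 2.413902937231649e-06 down -0.9999999664555749 F [ 1.7041 -0.4785  0.8716] w 0.005456413063033337
frame xy 0.07720529368089729 0.14851325466898804
top 0 nan nan
scene 0 nan nan
  return _methods._mean(a, axis=axis, dtype=dtype,
  ret = ret.dtype.type(ret / rcount)
```

View pics/w4.png

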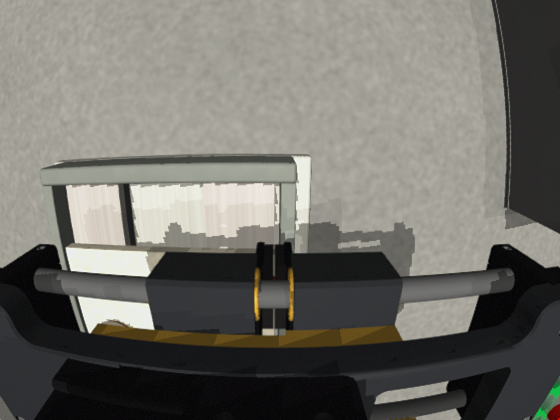

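The gripper hides the peg and the force shows contact, so I continue along the arc.

Call:
apply_moves(
  moves=[
    [[-0.5, 0, -0.35, 0, 0], [-0.95, 0, -0.7, 0, 0], [-1.4, 0, -1.1, 0, 0], [-1.75, 0, -1.55, 0, 0], [-2.1, 0, -2.0, 0, 0], [-2.35, 0, -2.45, 0, 0]],
  ],
)

```text
t: 10.25
eef_pos: [0.5952, 0.0716, 0.0616]
tool_rot: [0.706, -0.046, 0.046, -0.706]
wrist_force: [0.9, 1.6, 0.2]
width: 0.005
```

Call:
apply_moves(
  moves=[
    [[-0.15, 0, -0.3, 0, 0], [-0.2, 0, -0.5, 0, 0]],
  ],
)

```text
t: 10.45
eef_pos: [0.5929, 0.0671, 0.0616]
tool_rot: [-0.705, 0.046, -0.046, 0.706]
wrist_force: [2.0, 5.9, -0.5]
width: 0.006
```

Call:
apply_moves(
  moves=[
    [[0, 0, -0.2, 0, 0], [0, 0, -0.3, 0, 0]],
  ],
)

```text
t: 10.65
eef_pos: [0.5929, 0.0668, 0.0618]
tool_rot: [-0.704, 0.045, -0.045, 0.707]
wrist_force: [2.3, 8.8, -2.2]
width: 0.003
```

The finger stalled at the predicted stop position with the force rising to 9 N, so the latch is at its stop. I back off, lift and check.

Call:
apply_moves(
  moves=[
    [[0, 0, 0.7, 0, 0], [0, 0, 1.8, 0, 0], [0, -2.5, 2, 0, 0], [0, -6, 2, 0, 0], [0, -10, 2, 0, 0], [0, -12, 5, 0, 0], [0, -12, 9, 0, 0], [0, -12, 13.5, 0, 0]],
  ],
)

```text
t: 11.45
eef_pos: [0.611, 0.1985, 0.1828]
tool_rot: [0.706, -0.046, 0.047, -0.705]
wrist_force: [0.7, -0.0, -0.2]
width: 0.008
```

Call:
apply_moves(
  moves=[
    [[0, 0, 4, 0, 0], [0, 0, 8, 0, 0], [0, 0, 12, 0, 0], [0, 0, 15, 0, 0], [0, 0, 16, 0, 0], [0, 0, 16, 0, 0]],
  ],
)

```text
t: 12.05
eef_pos: [0.6296, 0.3589, 0.1809]
tool_rot: [-0.706, 0.045, -0.044, 0.706]
wrist_force: [-0.3, -0.6, 0.0]
width: 0.006
```

```bash
python3 -c "
from h import *
go(CEN,.2)
for n in('top','scene'):
    c,im,d=grab(n);P=cloud(c,d);q=cv2.cvtColor(im,cv2.COLOR_RGB2HSV).astype(int);e=P[...,:2]-CEN;x,y=e@EX,e@EY
    m=(d>0)&((q[...,0]<8)|(q[...,0]>172))&(q[...,1]>120)&(P[...,2]>.078)&(P[...,2]<.095)&(abs(x)<.16)&(y>.05)&(y<.17);a,b=np.median(x[m]),np.median(y[m]);print(n,m.sum(),a,b,np.arctan2(.096-a,b-.1))
    m=(d>0)&(abs(x)<.04)&(y>.03)&(y<.12)&(q[...,1]<60);print('board z',np.median(P[...,2][m]))
    m=(d>0)&(q[...,0]>40)&(q[...,0]<85)&(q[...,1]>90)&(abs(x)<.06)&(abs(y)<.1)&(P[...,2]>.03);print('well',x[m].min()/2+x[m].max()/2,y[m].min()/2+y[m].max()/2)
    save(n+'f.png',cv2.resize(im[140:280,200:420] if n=='top' else im[100:300,130:410],(770,490 if n=='top' else 550),interpolation=cv2.INTER_CUBIC))"
```

```text
t 12.05 tcp [0.6296 0.3589 0.1809] shift cm [ -5.2052  -1.9042 -41.3266] roll 0.002924851228162939 down -0.9999992797054197 F [-0.3042 -0.639   0.043 ] w 0.006149636649114256
frame xy 0.050820771918417766 0.4134182266515484
top 13 0.047781940218068496 0.10268799038756214 1.515107418718612
board z 0.04205926052889972
well 0.0011754285498418275 0.0004519165169973253
scene 9 0.04960778581493553 0.10588706022432352 1.4445733733247035
board z 0.0411239316707405
well 0.00250649646155977 0.003412003472626742
```

View pics/topf.png

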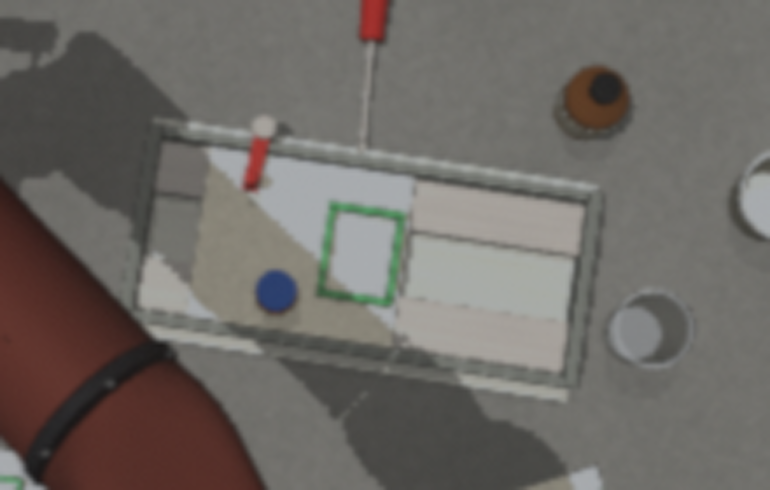

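View pics/scenef.png

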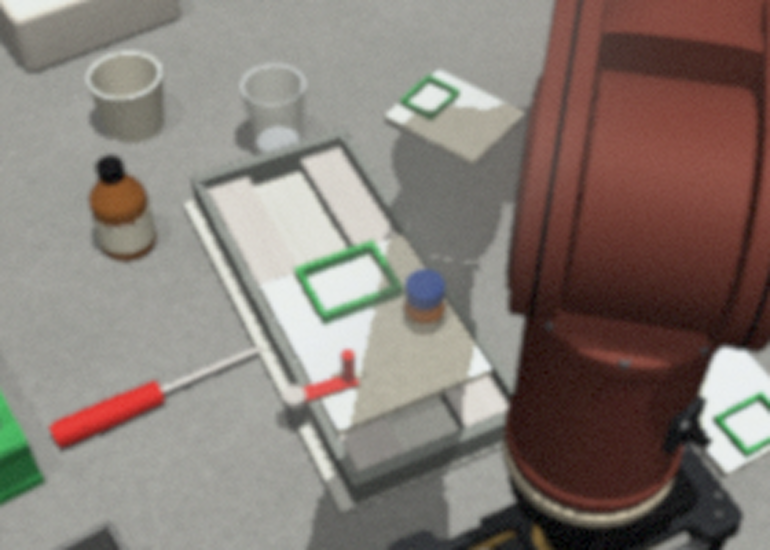

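```bash
python3 -c "
from h import *
print(manip.job_done())"
```

```text
the job is handed in; nothing more can be done
None
```

The board is seated in its notches, the latch is round over it as far as it goes, and I've handed the job in at about 12.2 s.

- **Board:** I pushed it along the rails with the shut fingertip in the green well. It moved at about 5 N until the push force rose to 11 N and the finger stalled. Both cameras show the board's top going from about 49.5 mm to about 41.5 mm, the expected 8 mm drop.
- **Latch:** I pushed the peg round from the outside until the finger stalled at 9 N where the stop should be. The two cameras put the angle at 1.52 and 1.44 rad. They disagree by about 0.07 rad because only around 10 pixels of the peg were measured. Both agree with the 1.5 rad stop within that error, and the arm visibly lies across the board's edge.
- **Jar and hand:** The jar is still standing on the board. The hand is well clear, with under 1 N at the wrist.
- **Other things:** The amber bottle, beaker, cup and screwdriver look unmoved. I didn't check the white bottle or blue box in the last pictures. The hand finished near the white bottle, with the fingertip at 181 mm against the bottle's 150 mm and no contact force.

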